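Link the dresser push lights in order

TASK

Set the order in which the dresser lights come on: with the fingertips press the cap of the pink light, then the green one, then the blue one, and last the white cap on the black controller on top of the clear tray, each lightly and well past half-way down (the caps stay down by themselves). Do not press the yellow light, and leave the lights and everything else standing where they are: nothing is to be lifted, shoved or pressed hard.

Things in the scene. Friction and masses are not known exactly. Their poses are not given: they have to be found in the camera images.
- light_pink: loose round push light with a pink cap, about 160 g. White housing 64 mm in diameter and 26 mm high, standing upright on the dresser top (z = 0); origin at the centre of its underside, z up
- top_pink (a point): centre of the flat top of the pink cap (cap 44 mm in diameter; flat top about 30 mm across), on the light's axis and 42 mm above the light's underside while not pressed; moves down with the cap
- cap_pink (a joint): how far the pink cap is pushed straight down into its housing, in m: 0 = up (at the start), 0.012 = against its hard stop, where it still stands 4 mm proud. It takes about 3 to 4.5 N to push it in, and it stays at whatever depth it is left (it does not spring back)
- light_green: loose round push light with a green cap, about 160 g. White housing 64 mm in diameter and 26 mm high, standing upright on the dresser top (z = 0); origin at the centre of its underside, z up
- top_green (a point): centre of the flat top of the green cap (cap 44 mm in diameter; flat top about 30 mm across), on the light's axis and 42 mm above the light's underside while not pressed; moves down with the cap
- cap_green (a joint): how far the green cap is pushed straight down into its housing, in m: 0 = up (at the start), 0.012 = against its hard stop, where it still stands 4 mm proud. It takes about 3 to 4.5 N to push it in, and it stays at whatever depth it is left (it does not spring back)
- light_blue: loose round push light with a blue cap, about 160 g. White housing 64 mm in diameter and 26 mm high, standing upright on the dresser top (z = 0); origin at the centre of its underside, z up
- top_blue (a point): centre of the flat top of the blue cap (cap 44 mm in diameter; flat top about 30 mm across), on the light's axis and 42 mm above the light's underside while not pressed; moves down with the cap
- cap_blue (a joint): how far the blue cap is pushed straight down into its housing, in m: 0 = up (at the start), 0.012 = against its hard stop, where it still stands 4 mm proud. It takes about 3 to 4.5 N to push it in, and it stays at whatever depth it is left (it does not spring back)
- light_yellow: loose round push light with a yellow cap, about 160 g. White housing 64 mm in diameter and 26 mm high, standing upright on the dresser top (z = 0); origin at the centre of its underside, z up
- top_yellow (a point): centre of the flat top of the yellow cap (cap 44 mm in diameter; flat top about 30 mm across), on the light's axis and 42 mm above the light's underside while not pressed; moves down with the cap
- cap_yellow (a joint): how far the yellow cap is pushed straight down into its housing, in m: 0 = up (at the start), 0.012 = against its hard stop, where it still stands 4 mm proud. It takes about 3 to 4.5 N to push it in, and it stays at whatever depth it is left (it does not spring back)
- tray: three-tier stacking tray of clear acrylic, fixed to the dresser, 130 mm (its x) by 220 mm (its y), with a 14 mm high lip around the top tier whose floor is 105 mm above the dresser top and whose lip ends at 119 mm; origin at the centre of its underside. In the middle of the top tier sits the light controller, a black box 85 x 85 mm and 26 mm high, fixed to the tray
- top_save (a point): centre of the flat top of the controller's single white round cap (44 mm in diameter, flat top about 30 mm across), in the middle of the black box, 147 mm above the dresser top while not pressed; moves down with the cap
- cap_save (a joint): how far the white cap on the controller is pushed down, in m: 0 = up, 0.012 = against its hard stop; same feel as the caps of the lights (3 to 4.5 N, stays where left)
- mirror: loose silver aluminium hand mirror lying flat, 10 mm thick: round head 110 mm in diameter with the origin at the centre of its underside; the handle, 18 mm wide, runs along its +x to 170 mm from the origin
- brush_holder: loose pink silicone cup, 72 mm in diameter and 90 mm high, with makeup brushes up to 205 mm high; origin at the centre of its underside
- jar: loose brown glass jar with a lid, 66 mm in diameter, 85 mm high; origin at the centre of its underside
- dish: loose white porcelain trinket dish, 100 mm in diameter, 22 mm high; origin at the centre of its underside
- perfume: loose pink flask 32 x 50 mm with a black cap, 90 mm high; origin at the centre of its underside
- lipstick: loose upright lipstick, black and brass, 20 mm in diameter, 60 mm high; origin at the centre of its underside

How it is judged (in metres and radians):
On the way, in this order (a step that is already met when the one before it is completed fails the run):
1. the pink cap is pushed at least half-way (6 mm) down (value of joint cap_pink above 0.006 m), for 0.1 s.
2. the green cap is pushed at least half-way (6 mm) down (value of joint cap_green above 0.006 m), for 0.1 s.
3. the blue cap is pushed at least half-way (6 mm) down (value of joint cap_blue above 0.006 m), for 0.1 s.
4. the white controller cap is pushed at least half-way (6 mm) down (value of joint cap_save above 0.006 m), for 0.1 s.
At the end, for the whole second after the job is handed in: Pink, green, blue and white caps each at least 6 mm (half-way) down, pressed in that order; yellow cap under 3 mm; the four lights upright (0.1 rad), at rest and within 20 mm of their starts; mirror, brush holder, jar, dish, flask and lipstick within 20 mm of theirs (value of joint each of cap_pink, cap_green, cap_blue, cap_save above 0.006 m and value of joint cap_yellow below 0.003 m and distance of each of light_pink, light_green, light_blue, light_yellow, mirror, brush_holder, jar, dish, perfume, lipstick from where it was at the start of the episode below 0.02 m and angle between each of light_pink, light_green, light_blue, light_yellow's own z axis and vertical below 0.1 rad and linear speed of each of light_pink, light_green, light_blue, light_yellow below 0.02 m/s); the robot touches nothing.
It fails at once if a cap is pushed in over 3 mm before the one ahead of it in the order is 6 mm down ((value of joint cap_green above 0.003 m and value of joint cap_pink below 0.006 m) or (value of joint cap_blue above 0.003 m and value of joint cap_green below 0.006 m) or (value of joint cap_save above 0.003 m and value of joint cap_blue below 0.006 m)).
It fails at once if the yellow cap is pushed in (more than 3 mm) (value of joint cap_yellow above 0.003 m).
It fails at once if a light or the controller's tray is pressed hard (more than 20 N) (contact force between the fingers and light_pink above 20 N or contact force between the fingers and light_green above 20 N or contact force between the fingers and light_blue above 20 N or contact force between the fingers and light_yellow above 20 N or contact force between the fingers and tray above 20 N).
It fails at once if a light is lifted (10 mm), tipped (0.25 rad), shoved or carried (20 mm) (height (world z) of any of light_pink, light_green, light_blue, light_yellow above 0.01 m or angle between any of light_pink, light_green, light_blue, light_yellow's own z axis and vertical above 0.25 rad or distance of any of light_pink, light_green, light_blue, light_yellow from where it was at the start of the episode above 0.02 m).
It fails at once if something else on the dresser is moved more than 20 mm or tipped over (distance of any of mirror, brush_holder, jar, dish, perfume, lipstick from where it was at the start of the episode above 0.02 m or angle between any of mirror, brush_holder, jar, dish, perfume, lipstick's own z axis and vertical above 0.3 rad).
It also fails if it takes over 54 s, if anything falls off the work surface, if the arm or the gripper's body presses on something with over 40 N, if the wrist force passes 120 N, or if a joint passes its speed limit or range.

ROBOT

A 7-joint arm with a two-finger parallel gripper is mounted at the origin on the work surface. World frame = base frame: x ahead of the robot, y to its left, z up, the work surface at z = 0. Lengths are in m, angles in degrees, forces in N, time in s.
With the tool pointing down it reaches from about 0.425 to 0.875 m from the base axis. Payload 4.7 kg.
Tool frame: the origin (TCP) lies at the very end of the fingers, on their centre line; the grasp point (between the pads) lies env.grip_point_offset behind it (env.grip_point_offset is the distance from the TCP to the grasp point, in m); z points along the fingers, y is the direction in which the jaws open and shut (so a half turn about z gives the same grasp; the last joint's range is limited). The gripper opens to 87 mm and grips with 3 to 60 N. Pads are 19 mm wide; open, the fingers measure 117 mm over their backs; the gripper's body (75 mm by 190 mm) begins 51 mm behind the grasp point.
Start: joints at [69.047, 18.392, -4.016, 83.108, 1.295, 78.541, -3.26], TCP at [0.241, -0.604, 0.223] pointing down, gripper open.
Joint ranges: [-163.93, 163.93], [-17.29, 119.83], [-79.2, 71.16], [3.27, 140.29], [-89.18, 269.18], [5.43, 117.66], [-154.24, 154.24]. Speed limits (degrees/s): [147.25, 147.25, 180, 180, 180, 180, 180].

INTERFACE

Orientations are given as [roll, pitch, yaw] about the fixed x, y, z axes, in that order (R = Rz(yaw) Ry(pitch) Rx(roll)).
In Python, from cell import env gives the robot as it stands.
- The arm moves only by the tool send_rows, never from a script. Its argument "plan" is a list of rows, each a list of 7 numbers: the finger opening in mm, from 0 to 87, then the shift along the tool's x, y, z in mm, then the turn, a rotation vector about the tool's x, y, z in rad. A call has 1 to 12 rows; each row shifts and turns the commanded pose from where the row before left it, along the tool's axes as they then stand; what a row does not reach is not made up. A row lasts 1/10 s, in which the tool goes at most 50 mm and 8.59 degrees, less where a joint would pass 70% of its speed; a pose out of reach is approached as far as the arm can. A call is refused whole if a number of a shift passes 50 or a number of a turn 0.15, either way. A call with a gripper value outside its range is refused whole. The fingers move at their own pace and stop on an object; "grip_force" is the grip in N (left out, the last holds). Time passes only in rows, so rows that do not move let the fingers close. It gives the time, the measured TCP pose, the force and the opening at its end, in the units of the state.
- env.get_obs(): the state, without advancing time (a new reading comes with each control period).
- env.read_camera(name): name is "side" or "top" or "wrist"; returns the picture (480x640x3 uint8, red, green, blue); there is no depth.
- env.get_calibration(name): a dict with "fx", "fy", "cx", "cy" (pixels), "k1" (the pictures are not rectified: a ray, as slopes to the right and down, at radius r is drawn at 1 + k1 r^2 times it, then the intrinsics apply), "extrinsics" (4x4, takes a point from camera to world coordinates). Camera axes: x right, y down, z forward; pixel columns grow to the right and rows downward; lengths in m; the calibration is good to about 2 mm. A picture is of the moment at which its call begins: read the wrist's pose just before it. get_calibration takes no time and is no camera call; for the wrist camera it gives the pose at the moment of the call.
- env.sign_off(): hands the job in, once; it reports no verdict.
Trained networks look in the newest picture that a camera, given by its name, has taken for a name from the list of things; names that differ only in an ending like _2 or _b are one class to them, and where a whole thing is asked for, a point or a joint stands for the part that bears it (a point fixed in the world has none). Each returns a list of dicts, best first, with "confidence" (0 to 1); they miss things now and then, are a little off and sometimes report something else, mostly with a low value. They report only what shows in the picture. A call takes as long as a camera call.
- env.regions_of(camera, query): "region" (480x640 bool, what is visible of it) and "rect" ([left, top, right, bottom] in pixels, round what is visible of it).
The state is a dict: "time_s": time; "qpos": joint angles; "joint_velocities": joint speeds; "effort": joint torques, N m; "tool_pos": TCP position; "tool_rot": TCP orientation; "force": force on the tool from outside, world axes, zero at the start; "wrist_torque": the same for the moment, N m; "grip_width": finger opening in m.
Only numpy, scipy, OpenCV 4.12 (cv2) and the standard library are available. Lean on these libraries where they do the work, as an engineer would, in place of code of your own. Each camera call takes 0.05 s, during which the arm holds its last target. There are 200 camera calls.

## Working session

There is one attempt and no reset: what is moved stays moved. The work goes in short steps, Python scripts to look and compute and a tool call to move; the robot and the scene stay as the last step left them, time stands still between calls to the robot, and variables do not carry over. Pictures are saved under pics/ and viewed, about 8 in all and at most 12, crops included, and the job is handed in when it is done.

Besides the shell and the picture viewer there is one more tool, called after ">>>" as name(argument=value, ...) on one line, values as JSON. send_rows: Moves the arm, as the interface text tells. Its arguments: {"type":"object","properties":{"plan":{"type":"array"},"grip_force":{"type":"number"}},"required":["plan"]}

```bash
ls; mkdir -p pics; cat > h.py <<'E'
from cell import env
import numpy as np, cv2
def ray(c,u,v):
    k=env.get_calibration(c); d=np.array([(u-k["cx"])/k["fx"],(v-k["cy"])/k["fy"]]); s=d.copy()
    for _ in range(30): s=d/(1+k["k1"]*(s@s))
    E=np.array(k["extrinsics"]); return E[:3,3],E[:3,:3]@np.array([s[0],s[1],1])
def atz(c,u,v,z):
    o,d=ray(c,u,v); return (o+d*(z-o[2])/d[2]).round(4)
def proj(c,p):
    k=env.get_calibration(c); E=np.array(k["extrinsics"]); q=E[:3,:3].T@(np.array(p)-E[:3,3]); s=q[:2]/q[2]; s=s*(1+k["k1"]*(s@s))
    return np.array([s[0]*k["fx"]+k["cx"],s[1]*k["fy"]+k["cy"]]).round(1)
def save(c,n): cv2.imwrite(f"pics/{n}.png",env.read_camera(c)[:,:,::-1])
E
python3 - <<'E'
from h import *
o=env.get_obs(); print({k:np.round(v,3) for k,v in o.items()}, env.grip_point_offset)
for c in ("top","side","wrist"):
    save(c,c+"0"); k=env.get_calibration(c); print(c,np.round(k["extrinsics"],3).tolist(),k["fx"])
for c in ("top","side"):
  for n in ["light_pink","light_green","light_blue","light_yellow","top_pink","top_save","tray","mirror","brush_holder","jar","dish","perfume","lipstick"]:
    for r in env.regions_of(c,n)[:2]:
        ys,xs=np.nonzero(r["region"]); print(c,n,round(r["confidence"],2),np.round(r["rect"]),xs.mean().round(1),ys.mean().round(1))
E
```

```text
pics
{'time_s': np.float64(0.0), 'qpos': array([69.048, 18.442, -4.015, 83.175,  1.294, 78.54 , -3.261]), 'joint_velocities': array([-0.033, -0.022,  0.084, -0.02 ,  0.049,  0.016, -0.041]), 'effort': array([ 1.0000e-03, -4.9129e+01, -4.0400e-01, -3.1252e+01, -6.4000e-02,
        4.4000e-02,  0.0000e+00]), 'tool_pos': array([ 0.241, -0.603,  0.221]), 'tool_rot': array([-1.79888e+02,  5.00000e-03,  2.17600e+01]), 'force': array([ 0.004,  0.754, -0.197]), 'wrist_torque': array([-0.034,  0.032,  0.006]), 'grip_width': np.float64(0.087)} 0.0187
top [[0.019, -0.981, 0.194, 0.304], [-1.0, -0.014, 0.023, -0.012], [-0.019, -0.194, -0.981, 1.335], [0.0, 0.0, 0.0, 1.0]] 475.4916770737962
side [[0.985, -0.115, 0.126, 0.397], [-0.17, -0.6, 0.782, -1.068], [-0.014, -0.792, -0.61, 0.951], [0.0, 0.0, 0.0, 1.0]] 533.1316259289866
wrist [[0.371, -0.893, -0.255, 0.31], [-0.929, -0.357, -0.1, -0.576], [-0.001, 0.274, -0.962, 0.384], [0.0, 0.0, 0.0, 1.0]] 335.21612746668393
top light_pink 0.97 [277. 274. 300. 295.] 288.9 283.1
top light_green 0.92 [404. 277. 429. 299.] 416.2 287.4
top light_green 0.63 [
[... 1263 characters left out ...]
264. 235. 279. 248.] 269.7 242.3
side top_pink 0.43 [250. 203. 274. 224.] 261.3 213.9
side top_save 0.53 [342. 206. 360. 221.] 350.7 213.9
side top_save 0.17 [312. 372. 340. 417.] 327.0 392.3
side tray 0.86 [322. 198. 383. 283.] 351.2 238.5
side tray 0.57 [254. 202. 268. 216.] 260.7 208.8
side mirror 0.89 [325. 177. 371. 197.] 342.6 187.0
side brush_holder 0.75 [388. 307. 428. 392.] 408.0 354.7
side jar 0.74 [365. 310. 399. 356.] 381.6 331.2
side dish 0.86 [266. 181. 297. 197.] 281.9 188.8
side dish 0.21 [262. 237. 284. 260.] 270.1 247.5
side perfume 0.86 [312. 373. 338. 415.] 326.8 391.6
side perfume 0.55 [261. 237. 279. 252.] 269.4 242.3
side lipstick 0.58 [312. 258. 318. 282.] 315.4 267.8
```

```bash
python3 - <<'E'
import cv2
a=cv2.imread("pics/top0.png"); cv2.imwrite("pics/top0c.png",cv2.resize(a[130:330,150:520],None,fx=2.1,fy=2.1,interpolation=cv2.INTER_CUBIC))
a=cv2.imread("pics/side0.png"); cv2.imwrite("pics/side0c.png",cv2.resize(a[160:460,210:530],None,fx=2,fy=2,interpolation=cv2.INTER_CUBIC))
E
```

```text
(no output)
```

View pics/top0c.png

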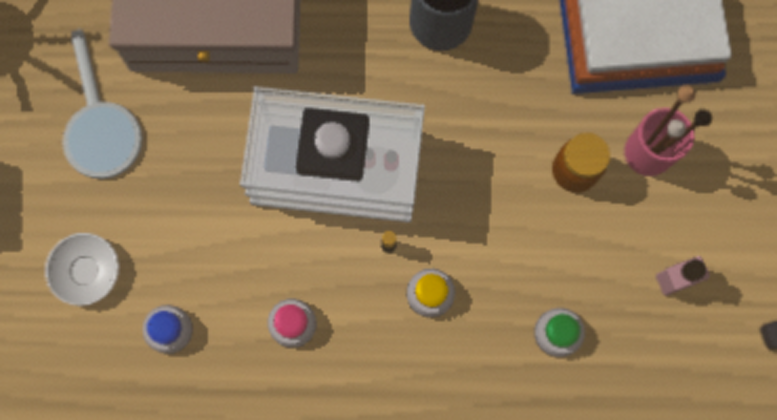

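View pics/side0c.png

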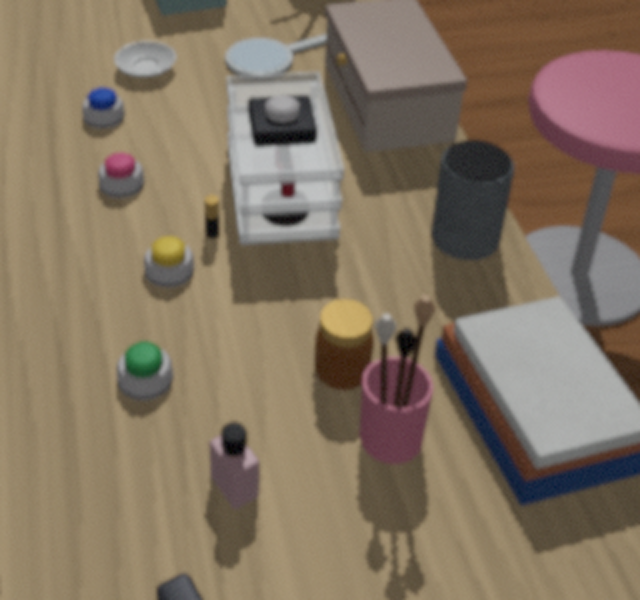

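```bash
cat > caps.py <<'E'
from h import *
H={"pink":(165,178),"green":(50,75),"blue":(108,128),"yellow":(20,32)}
def blob(img,n,near,rad=25):
    hsv=cv2.cvtColor(img,cv2.COLOR_RGB2HSV); a,b=H[n]
    m=cv2.inRange(hsv,(a,120,60),(b,255,255))
    y,x=np.mgrid[:480,:640]; m[(x-near[0])**2+(y-near[1])**2>rad**2]=0
    nn,l,s,c=cv2.connectedComponentsWithStats(m); i=1+s[1:,4].argmax(); return c[i],s[i]
E
python3 - <<'E'
from caps import *
T=cv2.imread("pics/top0.png")[:,:,::-1].copy();S=cv2.imread("pics/side0.png")[:,:,::-1].copy()
for n,t,s in [("pink",(289,283),(270,243)),("green",(418,287),(281,339)),("blue",(228,286),(261,209)),("yellow",(355,269),(294,285))]:
    r=[]
    for c,I,p in(("top",T,t),("side",S,s)):
        q,st=blob(I,n,p,16); r.append(atz(c,*q,.039)); print(n,c,q.round(1),st,r[-1])
    o1,d1=ray("top",*blob(T,n,t,16)[0]);o2,d2=ray("side",*blob(S,n,s,16)[0])
    x=np.linalg.lstsq(np.c_[d1,-d2],o2-o1,rcond=None)[0]; print("  tri",((o1+d1*x[0]+o2+d2*x[1])/2).round(4))
print("save",atz("top",308.1,196.5,.144),atz("side",350.7,213.9,.144))
for n,uv,z in [("lip",(335,245),.05),("tray",(308,200),.11),("jar",(427,206),.06),("perfume",(477,261),.06),("dish",(188.5,257.8),.015),("brush",(465,194),.07)]: print(n,atz("top",*uv,z))
for uv in [(150+254/2.1,130+88/2.1),(150+424/2.1,130+103/2.1),(150+412/2.1,130+212/2.1),(150+245/2.1,130+195/2.1)]: print(atz("top",*uv,.119))
E
```

```text
pink top [287.9 282.5] [281 275  15  16 187] [0.4368 0.096  0.039 ]
pink side [269.4 242.4] [263 238  14  10 119] [0.4384 0.0886 0.039 ]
  tri [0.4381 0.0966 0.0327]
green top [417.4 287. ] [410 280  15  15 169] [ 0.43   -0.2569  0.039 ]
green side [281.2 339.8] [273 332  17  16 200] [ 0.4316 -0.2647  0.039 ]
  tri [ 0.4313 -0.2583  0.0316]
blue top [227.2 285.3] [220 278  15  15 166] [0.4261 0.2626 0.039 ]
blue side [260.6 209.2] [255 205  12  10 100] [0.4272 0.2527 0.039 ]
  tri [0.4272 0.2643 0.0309]
yellow top [355.3 267.8] [348 260  16  16 205] [ 0.4802 -0.0877  0.039 ]
yellow side [293.7 284.9] [286 278  16  15 196] [ 0.482  -0.0928  0.039 ]
  tri [ 0.4816 -0.088   0.0344]
save [0.6509 0.0415 0.144 ] [0.653  0.0346 0.144 ]
lip [ 0.5409 -0.0313  0.05  ]
tray [0.651  0.0431 0.11  ]
jar [ 0.6525 -0.2844  0.06  ]
perfume [ 0.5007 -0.4158  0.06  ]
dish [0.5042 0.3824 0.015 ]
brush [ 0.6857 -0.3882  0.07  ]
[0.7256 0.1442 0.119 ]
[ 0.7081 -0.0734  0.119 ]
[ 0.566  -0.0591  0.119 ]
[0.5848 0.1502 0.119 ]
```

>>> send_rows(plan=[[0, 0, 0, 0, 0, 0, 0.1265], [0, 0, 0, 0, 0, 0, 0.1265], [0, 0, 0, 0, 0, 0, 0.1265], [0, 23, -38, 0, 0, 0, 0], [0, 23, -38, 0, 0, 0, 0], [0, 23, -38, 0, 0, 0, 0], [0, 23, -38, 0, 0, 0, 0], [0, 23, -38, 0, 0, 0, 0], [0, 23, -38, 0, 0, 0, 0], [0, 23, -38, 0, 0, 0, 0], [0, 23, -38, 0, 0, 0, 0], [0, 0, 0, 0, 0, 0, 0]])

```text
time_s: 2.65
tool_pos: [0.4292, -0.2926, 0.2231]
tool_rot: [-179.9, -0.1, 0.7]
force: [0.5, 0.7, 0.4]
grip_width: 0.0028
```

```bash
python3 - <<'E'
from caps import *
save("wrist","w1"); o=env.get_obs(); print(o["tool_pos"],o["tool_rot"])
I=cv2.imread("pics/w1.png")[:,:,::-1].copy()
p=proj("wrist",[.431,-.258,.04]); print(p)
try:
    q,s=blob(I,"green",p,120); print(q,s,atz("wrist",*q,.038))
except Exception as e: print(e)
E
```

```text
[ 0.42700724 -0.29628125  0.22299526] [ 1.79996568e+02 -5.69148068e-02  4.32120019e-01]
[278.8 213.6]
[283.67545963 214.80255795] [ 264  195   40   40 1251] [ 0.4293 -0.2629  0.038 ]
```

View pics/w1.png

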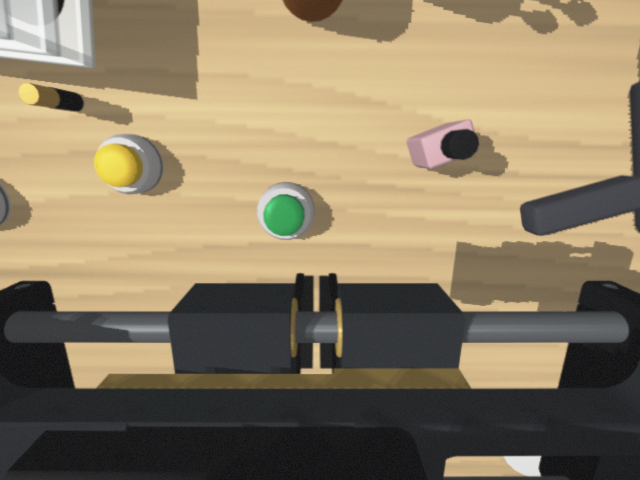

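>>> send_rows(plan=[[0, 10, -40, 0, 0, 0, 0], [0, 10, -43, 0, 0, 0, 0], [0, 0, -43, 0, 0, 0, 0], [0, 0, -43, 0, 0, 0, 0], [0, 0, -43, 0, 0, 0, 0], [0, 0, -43, 0, 0, 0, 0], [0, 0, -43, 0, 0, 0, 0], [0, -5, -43, 0, 0, 0, 0], [0, -6, -30, 0, 0, 0, 0], [0, 0, 0, 0, 0, 0, 0], [0, 0, 0, 0, 0, 0, 0]])

```text
time_s: 3.8
tool_pos: [0.434, 0.0704, 0.2228]
tool_rot: [179.9, -0.0, 0.0]
force: [0.3, -0.7, 0.4]
grip_width: 0.0005
```

```bash
cat > look.py <<'E'
from caps import *
import sys
def look(n,g,z=.038):
    ps=[];os=[]
    for i in range(4):
        o=env.get_obs(); os.append(np.r_[o["tool_pos"],o["tool_rot"],o["force"],o["grip_width"]])
        I=env.read_camera("wrist"); p=proj("wrist",[*g,z]); q,s=blob(I,n,p,120); ps.append(atz("wrist",*q,z))
    print("cap",np.mean(ps,0).round(4),np.std(ps,0).round(4),s,q,"expected px",p); print("tool",np.mean(os,0).round(4)); 
E
python3 -c "
from look import *
look('pink',(.437,.096))"
```

```text
cap [0.4382 0.0958 0.038 ] [0.     0.0005 0.    ] [ 270  193   40   41 1252] [290.07028754 213.33067093] expected px [290.2 214.4]
tool [ 4.341000e-01  6.970000e-02  2.226000e-01  1.799607e+02 -1.390000e-02
 -1.055000e-01  3.425000e-01 -1.150000e-02 -2.188000e-01  3.000000e-04]
```

>>> send_rows(plan=[[0, 4, -26, 0, 0, 0, 0], [0, 0, 0, 40, 0, 0, 0], [0, 0, 0, 40, 0, 0, 0], [0, 0, 0, 40, 0, 0, 0], [0, 0, 0, 35, 0, 0, 0], [0, 0, 0, 0, 0, 0, 0], [0, 0, 0, 0, 0, 0, 0]])

```text
time_s: 4.7
tool_pos: [0.4379, 0.0969, 0.0679]
tool_rot: [-180.0, 0.1, -0.0]
force: [-0.3, -0.3, 1.1]
grip_width: 0.0001
```

```bash
python3 -c "
from look import *
save('wrist','w2')
look('pink',(.438,.096))"
```

```text
cap [0.4457 0.0962 0.038 ] [0.0001 0.0001 0.    ] [ 282  235   69   49 2373] [316.83565107 259.89422672] expected px [317.  271.4]
tool [ 0.4394  0.0973  0.0694  0.0043 -0.1813 -0.0296  0.0561  0.0692  0.0667
  0.0005]
```

View pics/w2.png

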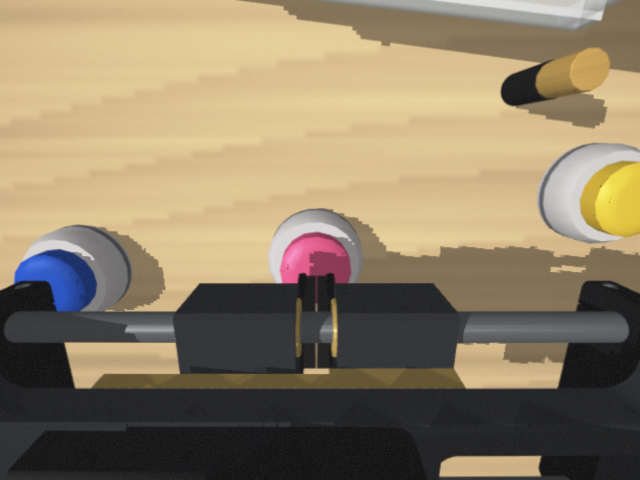

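>>> send_rows(plan=[[0, 0, 0, 15, 0, 0, 0], [0, 0, 0, 7, 0, 0, 0], [0, 0, 0, 3, 0, 0, 0], [0, 0, 0, 3, 0, 0, 0], [0, 0, 0, 2, 0, 0, 0], [0, 0, 0, 0, 0, 0, 0]])

```text
time_s: 5.55
tool_pos: [0.438, 0.0974, 0.0376]
tool_rot: [-180.0, -0.0, 0.0]
force: [-0.4, -0.7, 0.9]
grip_width: 0.0003
```

```bash
python3 -c "
from look import *
look('pink',(.438,.096))"
```

```text
cap [0.4521 0.0965 0.038 ] [0. 0. 0.] [ 278  247   78   36 1835] [316.54386921 265.90027248] expected px [317.4 291.1]
tool [ 4.381000e-01  9.750000e-02  3.760000e-02 -1.799897e+02 -4.550000e-02
  2.280000e-02 -5.500000e-02 -1.956000e-01 -5.960000e-02  5.000000e-04]
```

>>> send_rows(plan=[[0, 0, 0, 1, 0, 0, 0], [0, 0, 0, 1, 0, 0, 0]])

```text
time_s: 5.95
tool_pos: [0.4381, 0.0974, 0.0359]
tool_rot: [180.0, -0.0, 0.0]
force: [-1.5, 0.1, 3.4]
grip_width: 0.0001
```

>>> send_rows(plan=[[0, 0, 0, 1, 0, 0, 0], [0, 0, 0, 1, 0, 0, 0]])

```text
time_s: 6.15
tool_pos: [0.4381, 0.0974, 0.0337]
tool_rot: [-180.0, -0.0, 0.0]
force: [-0.7, -0.8, 3.3]
grip_width: 0.0006
```

```bash
python3 -c "
from look import *
look('pink',(.438,.096)); save('side','s1')
I=cv2.imread('pics/s1.png'); cv2.imwrite('pics/s1c.png',cv2.resize(I[190:290,210:330],None,fx=5,fy=5,interpolation=cv2.INTER_CUBIC))"
```

```text
cap [0.4531 0.0966 0.038 ] [0.     0.0001 0.    ] [ 278  250   78   33 1705] [316.4627566  266.88035191] expected px [317.5 294.5]
tool [ 4.381000e-01  9.750000e-02  3.360000e-02 -1.799922e+02 -4.070000e-02
  1.990000e-02  2.118000e-01  1.854000e-01  2.957000e+00  4.000000e-04]
```

View pics/s1c.png

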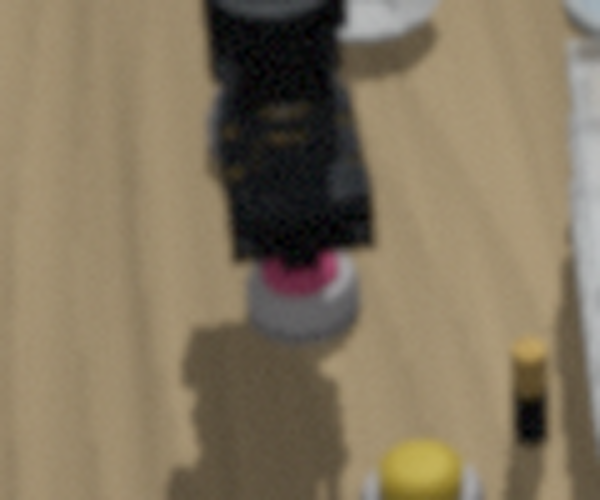

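>>> send_rows(plan=[[0, 0, 0, 0.7, 0, 0, 0]])

```text
time_s: 6.5
tool_pos: [0.4381, 0.0974, 0.033]
tool_rot: [-180.0, -0.0, 0.0]
force: [0.3, 0.9, 3.2]
grip_width: 0.0008
```

>>> send_rows(plan=[[0, 0, 0, 0.7, 0, 0, 0]])

```text
time_s: 6.6
tool_pos: [0.4381, 0.0975, 0.0323]
tool_rot: [-180.0, -0.0, 0.0]
force: [0.1, 0.3, 3.6]
grip_width: 0.0003
```

>>> send_rows(plan=[[0, 0, 0, 0.5, 0, 0, 0]])

```text
time_s: 6.7
tool_pos: [0.4381, 0.0974, 0.0318]
tool_rot: [-180.0, -0.0, 0.0]
force: [2.2, 0.4, 4.0]
grip_width: 0.0003
```

>>> send_rows(plan=[[0, 0, 0, 0, 0, 0, 0]])

```text
time_s: 6.8
tool_pos: [0.4381, 0.0974, 0.0317]
tool_rot: [-180.0, -0.0, 0.0]
force: [1.2, 0.1, 2.5]
grip_width: 0.0003
```

>>> send_rows(plan=[[0, 0, 0, -10, 0, 0, 0], [0, 0, 0, -45, 0, 0, 0], [0, 0, 0, -45, 0, 0, 0], [0, 0, 0, -45, 0, 0, 0], [0, -4, 26, -46, 0, 0, 0], [0, 0, 0, 0, 0, 0, 0], [0, 0, 0, 0, 0, 0, 0]])

```text
time_s: 7.5
tool_pos: [0.4339, 0.0723, 0.2208]
tool_rot: [180.0, -0.1, -0.1]
force: [-0.3, 0.6, -0.1]
grip_width: 0.0003
```

```bash
python3 -c "
from look import *
look('pink',(.438,.096)); look('pink',(.438,.096),.028)
for z in (.039,.035,.031,.027): print(z,proj('wrist',[.4382,.0958,z]))
save('wrist','w3');save('side','s2')
q,s=blob(cv2.imread('pics/s2.png')[:,:,::-1].copy(),'pink',(270,243),16); print(q,s)
for z in (.039,.035,.031,.027): print(z,proj('side',[.4382,.0958,z]))
a=cv2.imread('pics/w3.png')[150:290,230:350]
b=cv2.imread('pics/s2.png')[225:270,250:300];c=cv2.imread('pics/side0.png')[225:270,250:300]
R=lambda x:cv2.resize(x,(400,360),interpolation=cv2.INTER_CUBIC)
cv2.imwrite('pics/cmp.png',cv2.hconcat([R(b),R(c)]))"
```

```text
cap [0.4393 0.0958 0.038 ] [0.0005 0.0001 0.    ] [ 274  192   40   39 1155] [293.74372294 210.65974026] expected px [293.5 212.4]
tool [ 4.33100e-01  7.28000e-02  2.19400e-01  8.99877e+01  8.80000e-02
  7.00000e-03 -4.62000e-01  3.34300e-01 -6.74600e-01  5.00000e-04]
cap [0.438  0.0963 0.028 ] [0. 0. 0.] [ 275  192   39   39 1153] [293.82046834 211.35039029] expected px [294.  211.4]
tool [ 4.330000e-01  7.320000e-02  2.187000e-01 -1.799818e+02  1.621000e-01
  7.550000e-02  2.645000e-01  4.120000e-02  1.816000e-01  6.000000e-04]
0.039 [293.5 213.2]
0.035 [293.8 212.5]
0.031 [294.  211.7]
0.027 [294.3 211. ]
[269.5915493  244.08450704] [264 241  13   7  71]
0.039 [269.1 240.8]
0.035 [269.2 241.9]
0.031 [269.3 243.1]
0.027 [269.4 244.2]
```

View pics/cmp.png

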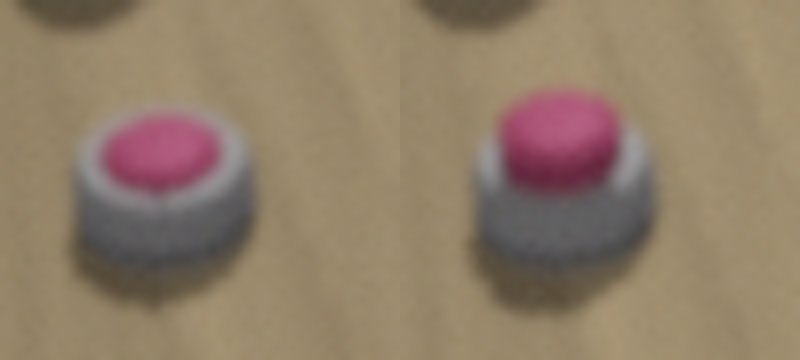

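>>> send_rows(plan=[[0, 10, 40, 0, 0, 0, 0], [0, 10, 42, 0, 0, 0, 0], [0, 0, 42, 0, 0, 0, 0], [0, 0, 42, 0, 0, 0, 0], [0, 0, 42, 0, 0, 0, 0], [0, 0, 42, 0, 0, 0, 0], [0, -10, 42, 0, 0, 0, 0], [0, -13, 42, 0, 0, 0, 0], [0, 0, 0, 0, 0, 0, 0], [0, 0, 0, 0, 0, 0, 0]])

```text
time_s: 9.0
tool_pos: [0.4306, -0.2619, 0.2196]
tool_rot: [-179.9, 0.0, -0.1]
force: [0.2, 1.0, -0.5]
grip_width: 0.0004
```

```bash
python3 -c "
from look import *
look('green',(.430,-.26))"
```

```text
cap [ 0.4322 -0.2574  0.038 ] [0.0003 0.0006 0.    ] [ 294  198   40   40 1268] [313.78233438 217.53864353] expected px [315.7 219.3]
tool [ 4.31300e-01 -2.60500e-01  2.19800e-01 -1.79955e+02  6.40000e-03
  3.74000e-02  1.31600e-01  3.89900e-01 -3.01900e-01  4.00000e-04]
```

>>> send_rows(plan=[[0, 1, -3, 40, 0, 0, 0], [0, 0, 0, 40, 0, 0, 0], [0, 0, 0, 40, 0, 0, 0], [0, 0, 0, 40, 0, 0, 0], [0, 0, 0, 10, 0, 0, 0], [0, 0, 0, 0, 0, 0, 0], [0, 0, 0, 0, 0, 0, 0]])

```text
time_s: 9.9
tool_pos: [0.4336, -0.2585, 0.0519]
tool_rot: [179.9, -0.1, 0.1]
force: [0.8, 0.5, 0.5]
grip_width: 0.0002
```

```bash
python3 -c "
from look import *
look('green',(.432,-.258))"
```

```text
cap [ 0.4434 -0.2578  0.038 ] [0.0002 0.0002 0.    ] [ 276  244   74   40 1986] [312.18277946 264.11480363] expected px [313.  282.7]
tool [ 4.338000e-01 -2.589000e-01  5.220000e-02  1.798774e+02 -1.806000e-01
  4.300000e-02  4.366000e-01  7.290000e-02  1.510000e-01  4.000000e-04]
```

Centred; press about 20 mm down in small steps.

>>> send_rows(plan=[[0, 0, 0, 6, 0, 0, 0], [0, 0, 0, 3, 0, 0, 0], [0, 0, 0, 2, 0, 0, 0], [0, 0, 0, 2, 0, 0, 0], [0, 0, 0, 2, 0, 0, 0], [0, 0, 0, 1, 0, 0, 0], [0, 0, 0, 1, 0, 0, 0]])

```text
time_s: 10.8
tool_pos: [0.4324, -0.2585, 0.0332]
tool_rot: [180.0, -0.0, 0.0]
force: [0.5, 0.9, 3.6]
grip_width: 0.0007
```

>>> send_rows(plan=[[0, 0, 0, 1, 0, 0, 0], [0, 0, 0, 0, 0, 0, 0]])

```text
time_s: 11.0
tool_pos: [0.4323, -0.2585, 0.0321]
tool_rot: [180.0, -0.0, 0.0]
force: [0.9, -2.1, 2.7]
grip_width: 0.0004
```

>>> send_rows(plan=[[0, 0, 0, -10, 0, 0, 0], [0, 0, 0, -45, 0, 0, 0], [0, 0, 0, -45, 0, 0, 0], [0, 0, 0, -45, 0, 0, 0], [0, 10, -10, -40, 0, 0, 0], [0, 10, -42, 0, 0, 0, 0], [0, 0, -45, 0, 0, 0, 0], [0, 0, -45, 0, 0, 0, 0], [0, 0, -45, 0, 0, 0, 0], [0, 0, 0, 0, 0, 0, 0]])

```text
time_s: 12.0
tool_pos: [0.4514, -0.0637, 0.2173]
tool_rot: [-179.9, 0.1, 0.6]
force: [-0.0, -0.7, 0.2]
grip_width: 0.0007
```

```bash
python3 -c "
from look import *
save('side','s3'); I=cv2.imread('pics/s3.png')[:,:,::-1].copy()
print(blob(I,'green',(281,339),16)); 
for z in (.039,.031,.027): print(z,proj('side',[.432,-.258,z]))
print(env.get_obs()['tool_pos'])"
```

```text
(array([281.19496855, 341.11320755]), array([273, 335,  17,  13, 159], dtype=int32))
0.039 [281.  337.5]
0.031 [281.2 339.9]
0.027 [281.3 341.1]
[ 0.45141956 -0.06755593  0.21724124]
```

>>> send_rows(plan=[[0, 0, -41, 0, 0, 0, 0], [0, 0, -41, 0, 0, 0, 0], [0, 0, -41, 0, 0, 0, 0], [0, 0, -41, 0, 0, 0, 0], [0, -4, -41, 0, 0, 0, 0], [0, -6, -41, 0, 0, 0, 0], [0, -7, -41, 0, 0, 0, 0], [0, -7, -41, 0, 0, 0, 0], [0, 0, 0, 0, 0, 0, 0], [0, 0, 0, 0, 0, 0, 0]])

```text
time_s: 13.05
tool_pos: [0.4277, 0.2564, 0.2167]
tool_rot: [180.0, 0.1, 0.1]
force: [0.4, -1.3, -0.3]
grip_width: 0.0004
```

```bash
python3 -c "
from look import *
look('blue',(.427,.262))"
```

```text
cap [0.4275 0.2621 0.038 ] [0.0003 0.0007 0.    ] [ 287  199   41   42 1332] [307.38138138 219.62387387] expected px [308.2 219.8]
tool [ 4.28300e-01  2.55200e-01  2.16600e-01  1.79932e+02  5.95000e-02
 -7.51000e-02  1.81500e-01 -3.25700e-01 -2.17500e-01  5.00000e-04]
```

>>> send_rows(plan=[[0, -1, -7, 40, 0, 0, 0], [0, 0, 0, 40, 0, 0, 0], [0, 0, 0, 40, 0, 0, 0], [0, 0, 0, 40, 0, 0, 0], [0, 0, 0, 6, 0, 0, 0], [0, 0, 0, 0, 0, 0, 0], [0, 0, 0, 0, 0, 0, 0]])

```text
time_s: 13.95
tool_pos: [0.4285, 0.2642, 0.0529]
tool_rot: [-179.9, -0.2, -0.0]
force: [-0.0, 0.9, 0.1]
grip_width: 0.0003
```

```bash
python3 -c "
from look import *
look('blue',(.4275,.262))"
```

```text
cap [0.4377 0.2626 0.038 ] [0.0001 0.0002 0.    ] [ 280  242   76   69 2193] [317.89466484 264.43137255] expected px [318.7 281.1]
tool [ 4.286000e-01  2.644000e-01  5.310000e-02 -1.799415e+02 -1.957000e-01
 -2.290000e-02 -2.540000e-01  4.988000e-01 -1.260000e-02  3.000000e-04]
```

>>> send_rows(plan=[[0, 0, 2, 6, 0, 0, 0], [0, 0, 0, 3, 0, 0, 0], [0, 0, 0, 2, 0, 0, 0], [0, 0, 0, 2, 0, 0, 0], [0, 0, 0, 2, 0, 0, 0], [0, 0, 0, 1, 0, 0, 0], [0, 0, 0, 1, 0, 0, 0], [0, 0, 0, 1, 0, 0, 0]])

```text
time_s: 14.95
tool_pos: [0.4271, 0.2617, 0.033]
tool_rot: [180.0, -0.0, 0.0]
force: [-0.3, -2.1, 4.1]
grip_width: 0.0005
```

>>> send_rows(plan=[[0, 0, 0, 1, 0, 0, 0], [0, 0, 0, 0, 0, 0, 0]])

```text
time_s: 15.15
tool_pos: [0.4269, 0.262, 0.0319]
tool_rot: [-180.0, -0.0, 0.0]
force: [1.4, -1.0, 1.6]
grip_width: -0.0
```

>>> send_rows(plan=[[0, 0, 0, -10, 0, 0, 0], [0, 0, 0, -45, 0, 0, 0], [0, 0, 0, -45, 0, 0, 0], [0, 0, 0, -45, 0, 0, 0], [0, 0, 0, -45, 0, 0, 0], [0, 10, 10, -40, 0, 0, 0], [0, 30, 30, -18, 0, 0, 0], [0, 32, 32, 0, 0, 0, 0], [0, 32, 32, 0, 0, 0, 0], [0, 32, 32, 0, 0, 0, 0], [0, 32, 32, 0, 0, 0, 0], [0, 0, 0, 0, 0, 0, 0]])

```text
time_s: 16.35
tool_pos: [0.5985, 0.0869, 0.2785]
tool_rot: [180.0, 0.0, -0.5]
force: [-0.0, -0.3, -0.8]
grip_width: 0.0004
```

```bash
python3 -c "
from look import *
save('side','s4'); I=cv2.imread('pics/s4.png')[:,:,::-1].copy()
print(blob(I,'blue',(261,209),16),proj('side',[.4275,.2625,.039]),proj('side',[.4275,.2625,.027]))
save('wrist','w4'); o=env.get_obs(); print(o['tool_pos'],o['tool_rot'])
for r in env.regions_of('wrist','top_save'):
  ys,xs=np.nonzero(r['region']); print(r['confidence'],r['rect'],xs.mean(),ys.mean(),atz('wrist',xs.mean(),ys.mean(),.144))
"
```

```text
(array([260.6875  , 210.328125]), array([255, 207,  12,   7,  64], dtype=int32)) [260.4 207.3] [260.7 210.6]
[0.59498463 0.09388865 0.27953809] [-1.79861254e+02  9.53925992e-02 -5.11971276e-02]
0.6 [248.5, 75.7, 499.9, 240.6] 365.47054952286936 157.05779413084448 [0.6576 0.0525 0.144 ]
0.56 [345.6, 138.3, 393.0, 191.7] 369.44634760705287 164.0015113350126 [0.6517 0.0488 0.144 ]
```

View pics/w4.png

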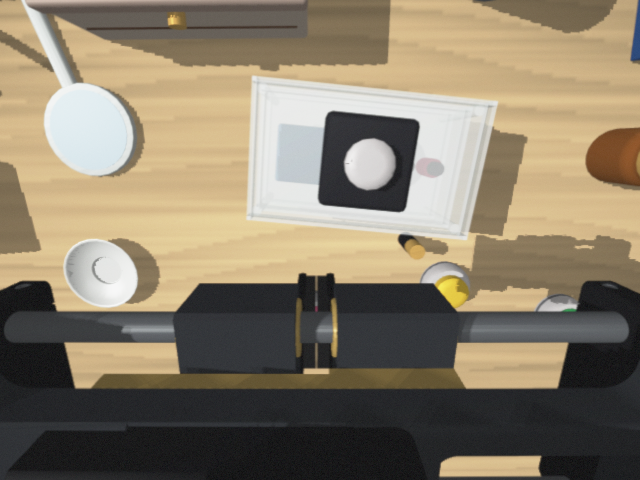

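>>> send_rows(plan=[[0, 28, 26, 20, 0, 0, 0], [0, 28, 26, 20, 0, 0, 0], [0, 0, 0, 0, 0, 0, 0], [0, 0, 0, 0, 0, 0, 0]])

```text
time_s: 16.9
tool_pos: [0.6501, 0.0433, 0.2396]
tool_rot: [-179.9, 0.1, 0.1]
force: [-0.2, 1.3, 0.4]
grip_width: 0.0005
```

```bash
cat > wl.py <<'E'
from h import *
ps=[];os=[]
for i in range(3):
    os.append(env.get_obs()['tool_pos']); I=env.read_camera('wrist')
    u,v=proj('wrist',[.651,.0415,.144]); hsv=cv2.cvtColor(I,cv2.COLOR_RGB2HSV)
    # white cap inside the black box: fill the box, take bright
    m=cv2.inRange(hsv,(0,0,110),(180,60,255)); y,x=np.mgrid[:480,:640]; m[(x-u)**2+(y-v)**2>50**2]=0
    n,l,s,c=cv2.connectedComponentsWithStats(m); k=1+s[1:,4].argmax(); ps.append(atz('wrist',*c[k],.143))
print(ps,s[k],c[k],'exp',u,v,np.mean(os,0))
E
python3 wl.py
```

```text
[array([0.6544, 0.0448, 0.143 ]), array([0.6546, 0.0436, 0.143 ]), array([0.6547, 0.043 , 0.143 ])] [ 291  207   54   55 2341] [317.4480991  234.47586501] exp 319.3 239.2 [0.65015939 0.04429815 0.24048659]
```

>>> send_rows(plan=[[0, 3, 1, 30, 0, 0, 0], [0, 0, 0, 30, 0, 0, 0], [0, 0, 0, 20, 0, 0, 0], [0, 0, 0, 0, 0, 0, 0], [0, 0, 0, 0, 0, 0, 0]])

```text
time_s: 17.55
tool_pos: [0.654, 0.0421, 0.1615]
tool_rot: [-180.0, -0.1, 0.1]
force: [0.0, -0.1, 0.5]
grip_width: 0.0008
```

```bash
python3 wl.py
```

```text
[array([0.6644, 0.0434, 0.143 ]), array([0.6644, 0.0433, 0.143 ]), array([0.6644, 0.0434, 0.143 ])] [ 275  239   75   45 2336] [311.7619863  261.53553082] exp 315.0 283.9 [0.65453677 0.04201514 0.16205982]
```

>>> send_rows(plan=[[0, 0, 0, 8, 0, 0, 0], [0, 0, 0, 5, 0, 0, 0], [0, 0, 0, 2, 0, 0, 0], [0, 0, 0, 2, 0, 0, 0], [0, 0, 0, 2, 0, 0, 0], [0, 0, 0, 2, 0, 0, 0], [0, 0, 0, 1, 0, 0, 0], [0, 0, 0, 1, 0, 0, 0]])

```text
time_s: 18.5
tool_pos: [0.6542, 0.0409, 0.1372]
tool_rot: [180.0, -0.0, 0.0]
force: [0.5, -0.3, 5.1]
grip_width: 0.0004
```

>>> send_rows(plan=[[0, 0, 0, 1, 0, 0, 0], [0, 0, 0, 0, 0, 0, 0]])

```text
time_s: 18.7
tool_pos: [0.6542, 0.0409, 0.136]
tool_rot: [180.0, -0.0, 0.0]
force: [0.3, -0.1, 3.0]
grip_width: 0.0005
```

Now lift clear and check everything.

>>> send_rows(plan=[[0, 0, 0, -10, 0, 0, 0], [0, 0, 0, -45, 0, 0, 0], [0, 0, 0, -45, 0, 0, 0], [0, -20, 20, -35, 0, 0, 0], [0, -40, 20, 0, 0, 0, 0], [0, -40, 20, 0, 0, 0, 0], [0, -40, 20, 0, 0, 0, 0], [0, -30, 20, 0, 0, 0, 0], [0, 0, 0, 0, 0, 0, 0], [0, 0, 0, 0, 0, 0, 0]])

```text
time_s: 19.7
tool_pos: [0.4837, -0.0595, 0.2715]
tool_rot: [179.9, -0.0, -0.1]
force: [0.2, 1.4, 0.7]
grip_width: 0.0002
```

```bash
python3 -c "
from caps import *
save('side','s5'); save('top','t5'); o=env.get_obs(); print(o['tool_pos'],o['force'])
S=cv2.imread('pics/s5.png');A=cv2.imread('pics/side0.png')
for n,s in [('pink',(270,243)),('green',(281,339)),('blue',(261,209)),('yellow',(294,285))]:
  try: print(n,[blob(X[:,:,::-1].copy(),n,s,16)[1] for X in (A,S)])
  except Exception as e: print(n,e)
R=lambda x:cv2.resize(x[160:400,225:425],(400,480),interpolation=cv2.INTER_CUBIC)
cv2.imwrite('pics/fin.png',cv2.hconcat([R(S),R(A)]))"
```

```text
[ 0.48471648 -0.05810764  0.2712269 ] [ 0.20264433 -0.47620439 -0.18220745]
pink [array([263, 238,  14,  10, 119], dtype=int32), array([264, 241,  13,   7,  71], dtype=int32)]
green [array([273, 332,  17,  16, 200], dtype=int32), array([274, 336,  16,  12, 156], dtype=int32)]
blue [array([255, 205,  12,  10, 100], dtype=int32), array([255, 207,  13,   7,  65], dtype=int32)]
yellow [array([286, 278,  16,  15, 196], dtype=int32), array([286, 278,  16,  15, 196], dtype=int32)]
```

View pics/fin.png

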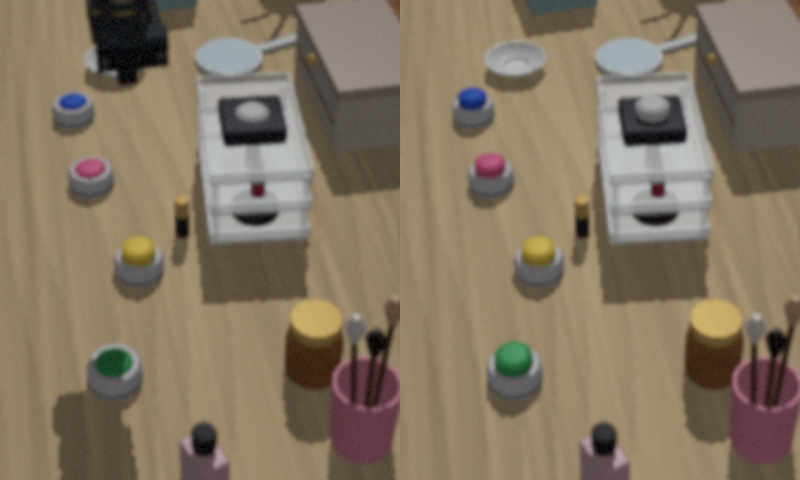

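All four caps are down, yellow is up, and nothing has moved.

```bash
python3 -c "
from cell import env; print(env.sign_off())"
```

```text
the job is handed in; nothing more can be done
None
```

I pressed pink, green, blue and then the white controller cap with closed fingertips, each to about 10–11 mm by the tool height. The job is handed in at about 20 s of the 54 s allowed.

- **Forces:** the readings I took while pressing stayed between about 3 and 5 N, far below the 20 N limit.
- **Final side view against the start:** all four caps are down and yellow is unchanged. The lights and the other objects in the crop stand where they were. The gripper partly hid the dish, and I did not re-measure the other objects one by one.
- **Pixel checks:** the pink and green caps dropped 3–4 pixel rows, about 10 mm or more. Blue's top edge dropped only 2 rows, which is less clear, but it shrank by 3 rows as pink did and the tool stopped at the same height. I judged the white cap by eye and by tool height only.
- **Disagreement:** the side camera placed the caps 5–10 mm differently in y from the top and wrist cameras, so I went by the top and wrist cameras. No checks failed.

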